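# Set the hot plate to standby and lift the square heat sink off it with the spring tongs

## Robot

A 6-joint arm with a two-finger parallel gripper is mounted at the origin on a cart in front of the work surface, level with it; the furniture and walls round the work are solid. World frame = base frame: x ahead of the robot, y to its left, z up, the work surface at z = 0. Lengths are in m, angles in rad, forces in N, time in s.
With the tool pointing down it reaches from about 0.35 to 0.775 m from the base axis. Payload 7.3 kg.
Tool frame: the origin (TCP) lies on the centre line of the jaws, within the pads' length; the fingertips stand 11 mm ahead of it and the grasp point (between the pads) lies 8 mm behind it; z points along the fingers, y is the direction in which the jaws open and shut (so a half turn about z gives the same grasp; the last joint's range is limited). The gripper opens to 92 mm and grips with 3 to 60 N. Pads are 19 mm wide; open, the fingers measure 130 mm over their backs; the gripper's body (75 mm by 190 mm) begins 47 mm behind the grasp point.
Start: joints at [0.998, 0.342, 1.524, -0, 1.275, -0.146], TCP at [0.217, 0.478, 0.238] pointing down, gripper open.
Joint ranges: [-2.53, 2.53], [-0.77, 2.02], [0.04, 2.7], [-1, 4.14], [0.28, 2.66], [-3.11, 3.11]. Speed limits (rad/s): [2.57, 2.57, 3.14, 3.14, 3.14, 3.14].

## Interface

Orientations are given as [roll, pitch, yaw] about the fixed x, y, z axes, in that order (R = Rz(yaw) Ry(pitch) Rx(roll)).
In Python, from cell import robot gives the robot as it stands.
- The arm moves only by the tool jog_arm, never from a script. Its argument "deltas" is one flat list of numbers, 6 for each row, row after row: the shift along the world's x, y, z in units of 0.1 m (1.0 is 0.1 m), then the turn, a rotation vector about the world's x, y, z in units of 90 degrees (1.0 is 90 degrees). A call has 1 to 5 rows; each row is the pose to reach, as a shift and turn from the pose commanded when the call began; what a row does not reach only later rows make up. A row lasts 1/12 s, in which the tool goes at most 41.7 mm and 7.16 degrees, less where a joint would pass 70% of its speed; a pose out of reach is approached as far as the arm can. A call with a number of a shift or a turn outside -1 to 1 is refused whole. A call with a gripper value outside its range is refused whole. "claw" is the opening, from 0 (shut) to 1 (fully open), set as the call begins (left out, the last holds). The fingers move at their own pace and stop on an object; "newtons" is the grip in N (left out, the last holds). Time passes only in rows, so rows that repeat a pose let the fingers close. It gives the time, the measured TCP pose, the force and the opening at its end, in the units of the state.
- robot.observe(): the state, without advancing time (a new reading comes with each control period).
- robot.read_camera(name): name is "scene" or "top" or "wrist"; returns the picture (384x512x3 uint8, red, green, blue); there is no depth.
- robot.camera_params(name): a dict with "fx", "fy", "cx", "cy" (pixels), "k1" (the pictures are not rectified: a ray, as slopes to the right and down, at radius r is drawn at 1 + k1 r^2 times it, then the intrinsics apply), "R" (3x3) and "t" (3): a world point X has camera coordinates R X + t. Camera axes: x right, y down, z forward; pixel columns grow to the right and rows downward; lengths in m; the calibration is good to about 2 mm. A picture is of the moment at which its call begins: read the wrist's pose just before it. camera_params takes no time and is no camera call; for the wrist camera it gives the pose at the moment of the call.
- robot.hand_in(): hands the job in, once; it reports no verdict.
The state is a dict: "time": time; "qpos": joint angles; "qvel": joint speeds; "joint_efforts": joint torques, N m; "tool_pos": TCP position; "tool_rot": TCP orientation; "contact_force": force on the tool from outside, world axes, zero at the start; "torque": the same for the moment, N m; "opening": finger opening in m.
Only numpy, scipy, OpenCV 4.12 (cv2) and the standard library are available. Lean on these libraries where they do the work, as an engineer would, in place of code of your own. Each camera call takes 0.05 s, during which the arm holds its last target. There are 200 camera calls.

## Task

Turn the hot plate's dial back to its standby mark (the long tick with a dot) and let go of it, then take the spring tongs by their black sleeves, close their jaws on the small square heat sink and lift it so that it is held level about 10 cm above the heating plate, where I can look at its underside. Finish while still holding it there in the tongs: do not put it down. The plate and what lies on it are too hot for the gripper, so touch neither with it, leave the long heat sink on the plate and do not disturb the loose things round the work.

Things in the scene. Friction and masses are not known exactly. Their poses are not given: they have to be found in the camera images.
- hotplate: Fixed rework hot plate: grey housing 180 (x) x 270 (y) x 46 mm high. Origin under its centre, on the table; its x axis points away from the front (where vents and rocker switch are), y to its left, z up. The dark console with the dial takes its right third (top 46 mm above the table, dial axis at y = -88 mm), the heating plate the rest.
- heating_plate: Flat aluminium heating plate on the left of the hot plate, 170 (x) x 174 (y) mm, fixed. Origin at the centre of its top face, which is 54 mm above the table and 8 mm above the console; axes as those of the hot plate.
- dial (a joint): Thermostat dial on the console, vertical axis: angle in rad, positive clockwise seen from above, 0 when the pointer points along the hot plate's +x (away from the front); stops at -2.62 and 2.62. The scale has a tick every 0.524 rad (30 degrees); the standby mark is at -1.047. It begins between -0.35 and 0.4, turns with light friction (0.04 N m) and stays where it is left.
- dial_top (a point): Centre of the dial's top face, on its axis, 86 mm above the table. The dial is a black disc 47 mm across, 7 mm high, with an upright bar to grip on it: 40 mm long, 14 mm wide, from 7 mm to 39 mm above the dial's underside (the underside is 47 mm above the table). x axis along the bar towards the pointer end.
- dial_pointer (a point): Top of the pointer end of the dial's bar (a white line marks this half), 20 mm from the axis.
- standby_mark (a point): Middle of the standby mark on the console: a white tick 9 mm long with a dot beyond it, 32 mm from the dial's axis; the other ten ticks are 5 mm long and have no dot.
- tongs: Loose spring tongs lying flat, 235 mm long with the rear eye, 24 mm high, 120 g: right arm with the rear rivet; the left arm is hinged there. Origin on the underside, on the centre line, 100 mm ahead of the rivet, at the middle of the sleeves and near the centre of mass; x to the jaws, y to the left arm, z up. At rest they are 61 mm wide over the sleeves and the jaws stand 53 mm apart.
- tongs_arm (a joint): Hinge of the tongs: 0 at rest (open), grows as they are squeezed, 0.12 with the jaws 30 mm apart (sleeves then 49 mm over their outer faces and parallel), 0.26 with the jaws shut. A spring pushes them open with 9 N at the sleeves at rest, 12.5 N with the jaws 30 mm apart.
- jaw_right (a point): Centre of the right jaw's inner face (pad 26 mm long along x, 20 mm high), 12 mm above the tongs' underside and 94 mm ahead of the sleeves' middle.
- jaw_left (a point): The same point of the left jaw.
- grip_right (a point): Centre of the outer face of the right sleeve, 12 mm above the tongs' underside: where a finger pad belongs. The sleeves are black, 76 mm long (along x), 24 mm high, 8.5 mm thick; hold the tongs across both.
- grip_left (a point): The same point of the left sleeve.
- heatsink: Small square heat sink of bare aluminium with upright fins, 30 x 30 mm and 28 mm high, about 30 g, loose on the heating plate. Origin at the centre of its underside; x along the fins, z up. Its four sides can be gripped alike by the tongs.
- long_heatsink: The other heat sink on the plate, 56 (x) x 22 (y) mm and 12 mm high, same metal, loose; to be left there. Origin at the centre of its underside. It lies left or right of the square one, 74 mm or more away.
- board: Loose circuit board left of the hot plate, 75 x 105 x 22 mm, origin at the centre of its underside; not to be disturbed.
- case_fan: Loose black case fan with a yellow hub, 40 x 40 x 15 mm, in front of the hot plate; origin at the centre of its underside; not to be disturbed.
- fine_tweezers: Loose steel tweezers, 14 x 128 x 9 mm, in front of the hot plate; origin at the centre of their underside, long axis y; not to be disturbed.
Not all that is in view belongs to the job. Of the things that look like the heatsink, the smallest one is meant.

How it is judged:
On the way, in this order (a step that is already met when the one before it is completed fails the run):
1. the dial stands at the standby mark and has been let go (value of joint dial between -1.207 and -0.887 rad and contact force between the fingers and hotplate below 0.1 N), for 0.2 s.
2. the square heat sink is lifted clear of the plate in the tongs (z of heatsink in the frame of heating_plate above 0.06 m and contact force between tongs and heatsink above 0.5 N and contact force between heatsink and the fingers below 0.1 N and contact force between heatsink and hotplate below 0.1 N), for 0.2 s.
At the end, for the whole second after the job is handed in: Dial within 9 degrees of the standby mark; gripper holds tongs by the sleeves, tongs hold the square heat sink, still, underside 60 to 250 mm above the plate, within 160 mm of its centre sideways, within 20 degrees of level, touched by the tongs only; long heat sink within 12 mm of its place (all of step 2 and value of joint dial between -1.207 and -0.887 rad and z of heatsink in the frame of heating_plate below 0.25 m and angle between heatsink's own z axis and vertical below 0.35 rad and contact force between the fingers and tongs above 1 N and distance between the grasp point and tongs below 0.065 m and contact force between tongs and hotplate below 0.1 N and linear speed of heatsink below 0.05 m/s and horizontal distance between heatsink and heating_plate below 0.16 m and distance of long_heatsink from where it was at the start of the episode below 0.012 m); the arm keeps its last pose, push and grip.
It fails at once if the gripper or arm touches a heat sink (contact force between any of the fingers, the arm and heatsink above 0.5 N or contact force between any of the fingers, the arm and long_heatsink above 0.5 N).
It fails at once if the gripper or arm touches the heating plate (contact force between any of the fingers, the arm and heating_plate above 0.5 N).
It fails at once if the long heat sink is moved more than 12 mm (distance of long_heatsink from where it was at the start of the episode above 0.012 m).
It fails at once if the board, the fan or the tweezers are moved more than 20 mm (distance of any of board, case_fan, fine_tweezers from where it was at the start of the episode above 0.02 m).
It also fails if it takes over 48 s, if anything falls off the work surface, if the arm or the gripper's body presses on something with over 40 N, if the wrist force passes 120 N, or if a joint passes its speed limit or range.

## Working session

There is one attempt and no reset: what is moved stays moved. The work goes in short steps, Python scripts to look and compute and a tool call to move; the robot and the scene stay as the last step left them, time stands still between calls to the robot, and variables do not carry over. Pictures are saved under pics/ and viewed, about 8 in all and at most 12, crops included, and the job is handed in when it is done.

Besides the shell and the picture viewer there is one more tool, called after "Call:" as a command line: name --argument value ..., lists and objects as JSON in quotes. jog_arm: Moves the arm, as the interface text tells. Its arguments: {"type":"object","properties":{"deltas":{"type":"array","items":{"type":"number"}},"claw":{"type":"number"},"newtons":{"type":"number"}},"required":["deltas"]}

```bash
mkdir -p pics; ls
cat > h.py <<'E'
import numpy as np, cv2
from cell import robot
def save(img,n): cv2.imwrite('pics/'+n,img[:,:,::-1])
def ray(p,u,v):
    a=np.array([(u-p['cx'])/p['fx'],(v-p['cy'])/p['fy']]); b=a.copy()
    for _ in range(20): b=a/(1+p['k1']*(b@b))
    R=np.array(p['R']); d=R.T@np.array([b[0],b[1],1.]); return -R.T@np.array(p['t']),d
def at(p,u,v,z):
    o,d=ray(p,u,v); return o+d*(z-o[2])/d[2]
def proj(p,X):
    c=np.array(p['R'])@np.array(X)+np.array(p['t']); b=c[:2]/c[2]; b=b*(1+p['k1']*(b@b))
    return np.array([b[0]*p['fx']+p['cx'],b[1]*p['fy']+p['cy']])
E
python3 - <<'E'
from h import *
print(robot.observe())
for n in('top','scene'):
    im=robot.read_camera(n); cv2.imwrite(f'{n}0.png',im[:,:,::-1]); p=robot.camera_params(n); print(n,p)
    save(cv2.resize(im,(800,600),interpolation=cv2.INTER_CUBIC),n+'0.png')
E
```

```text
pics
{'time': 0.0, 'qpos': array([ 9.98010637e-01,  3.42720799e-01,  1.52501954e+00,  1.34307584e-05,
        1.27540151e+00, -1.45988480e-01]), 'qvel': array([ 1.13572592e-03, -6.22935468e-04,  8.48385748e-05, -1.32460060e-03,
        2.82841014e-05, -7.31328984e-04]), 'joint_efforts': array([-2.17952487e-05, -4.31239700e+01, -2.44218493e+01,  7.19089690e-02,
        5.59267402e-02, -9.50873232e-05]), 'tool_pos': array([0.2170834 , 0.47758572, 0.23704507]), 'tool_rot': array([-3.14006180e+00, -2.38069282e-04,  2.71479134e+00]), 'contact_force': array([ 0.2604593 , -0.00879067, -0.19179411]), 'torque': array([ 0.00923597, -0.01471772,  0.02720789]), 'opening': 0.09174204474059092}
top {'fx': 370.9143687540371, 'fy': 370.9143687540371, 'cx': 254.42894432526106, 'cy': 189.41915219505404, 'k1': -0.050192921536836875, 'R': array([[ 0.0115491 , -0.99984955,  0.01294193],
       [-0.98898098, -0.01333202, -0.14744113],
       [ 0.14759149, -0.01109651, -0.98898616]]), 't': array([-0.11570494,  0.50147948,  1.08301953])}
scene {'fx': 347.6497966344057, 'fy': 347.6497966344057, 'cx': 253.5968925254396, 'cy': 199.25302572661715, 'k1': 0.01930729747779798, 'R': array([[ 0.70615741, -0.70792521, -0.01355044],
       [-0.43162023, -0.415214  , -0.8008129 ],
       [ 0.56128931,  0.57134861, -0.59876129]]), 't': array([-0.42723557,  0.20625666,  0.69097317])}
```

View pics/top0.png

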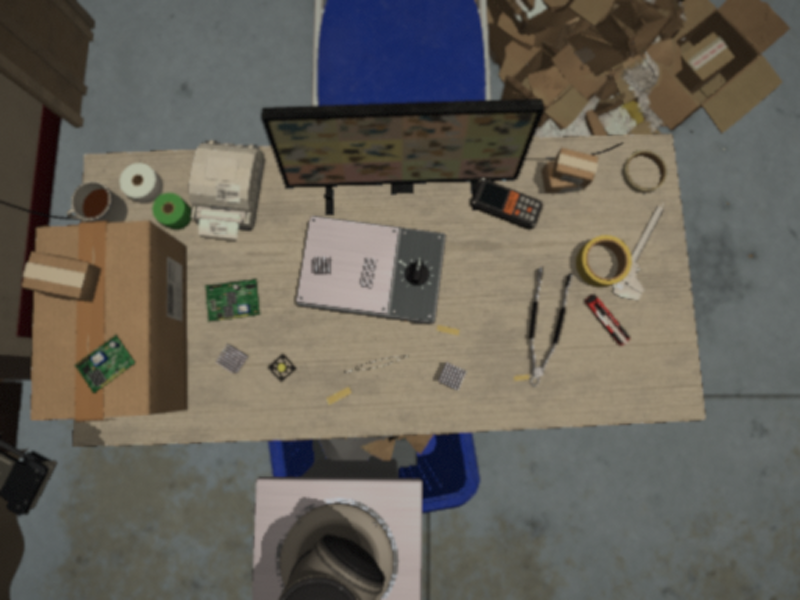

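View pics/scene0.png

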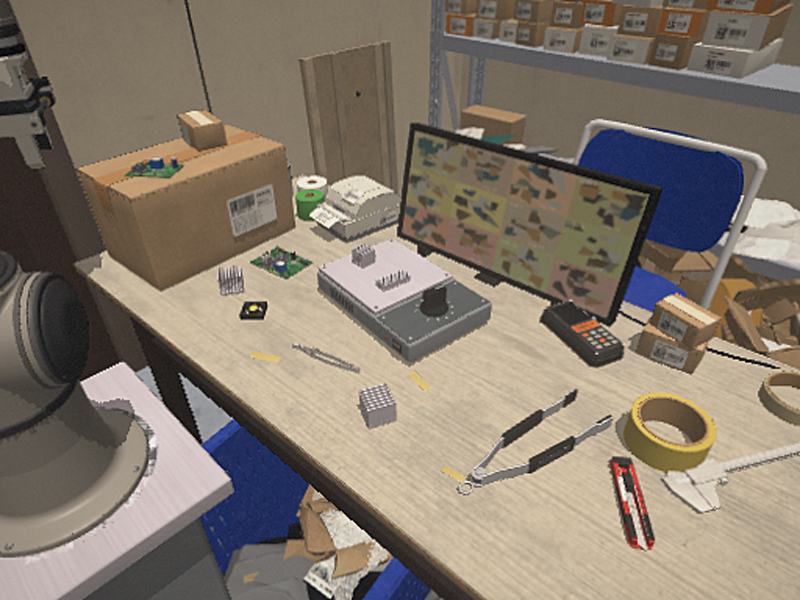

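Top view (800 px scale): hot plate corners (311,217), (446,234), (435,322), (295,304); dial at about (416,271). The square sink is near (320,266) and the long one near (368,272). The tongs' rivet is near (537,375) with the jaws at the top, (540,270) and (567,278). The tweezers and fan lie in front.

Run:
```python
from h import *
p=robot.camera_params('top'); s=1.5625
for n,u,v,z in [('c_fl',295,304,.046),('c_fr',435,322,.046),('c_br',446,234,.046),('c_bl',311,217,.046),('dial',416,271,.086),('sink',320,264,.082),('long',368,272,.066),('rivet',537,373,.02),('jawL',540,270,.024),('jawR',567,278,.024),('slL',532,320,.024),('slR',559,327,.024),('fan',282,367,.015),('board',232,300,.02),('twz',375,365,.009)]:
    X=at(p,u/s,v/s,z); print(n,X.round(3),np.hypot(X[0],X[1]).round(3))
a=cv2.imread('top0.png'); b=cv2.imread('scene0.png')
c1=cv2.resize(a[130:215,185:295],(660,510),interpolation=cv2.INTER_CUBIC)
cv2.imwrite('pics/topcrop.png',c1)
pw=robot.camera_params('wrist'); print(pw, -np.array(pw['R']).T@pw['t'])
```

```text
c_fl [0.483 0.087 0.046] 0.491
c_fr [ 0.452 -0.181  0.046] 0.487
c_br [ 0.625 -0.203  0.046] 0.657
c_bl [0.656 0.062 0.046] 0.659
dial [ 0.543 -0.143  0.086] 0.562
sink [0.555 0.037 0.082] 0.556
long [ 0.544 -0.053  0.066] 0.546
rivet [ 0.358 -0.382  0.02 ] 0.524
jawL [ 0.561 -0.392  0.024] 0.684
jawR [ 0.546 -0.445  0.024] 0.704
slL [ 0.461 -0.373  0.024] 0.593
slR [ 0.448 -0.426  0.024] 0.618
fan [0.364 0.113 0.015] 0.381
board [0.493 0.215 0.02 ] 0.538
twz [ 0.37  -0.067  0.009] 0.377
{'fx': 282.54363467098875, 'fy': 282.54363467098875, 'cx': 254.36849333374934, 'cy': 184.40731725710927, 'k1': 0.016151229614957602, 'R': array([[ 0.41335275,  0.9105686 , -0.00208141],
       [ 0.86675648, -0.39276165,  0.30736216],
       [ 0.27905684, -0.12885307, -0.95159034]]), 't': array([-0.52421962, -0.03914273,  0.39257662])} [0.14106365 0.51254886 0.38451199]
```

View pics/topcrop.png

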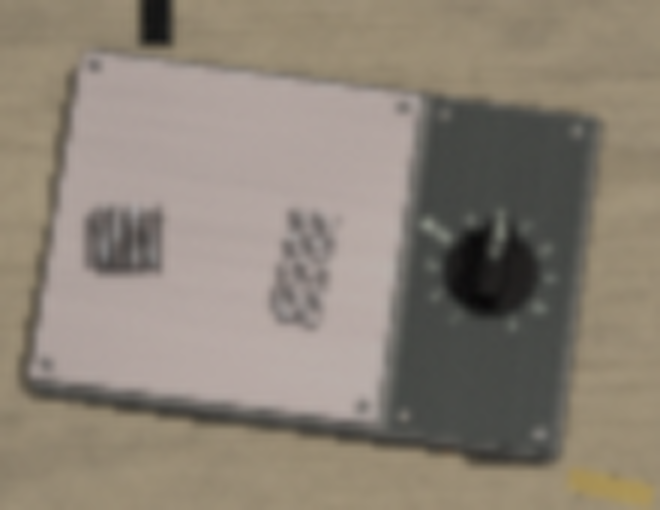

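Top crop: pointer roughly along the hot plate's +x, standby mark at upper left of the dial near crop (430,225), and the two sinks about 85 mm apart. Moving the wrist camera over the plate for accurate measurements.

Call:
jog_arm --deltas '[0.59,-1,0.04,0,0,0,0.59,-1,0.04,0,0,0,0.59,-1,0.04,0,0,0]' --claw 1

```text
time: 0.35
tool_pos: [0.2765, 0.3761, 0.2413]
tool_rot: [-3.14, 0.0, 2.716]
contact_force: [1.2, -0.2, 0.0]
opening: 0.0915
```

Call:
jog_arm --deltas '[0.59,-1,0.04,0,0,0,0.59,-1,0.04,0,0,0,0.59,-1,0.04,0,0,0]'

```text
time: 0.6
tool_pos: [0.336, 0.2756, 0.2456]
tool_rot: [-3.141, 0.0, 2.715]
contact_force: [0.9, 0.4, 0.1]
opening: 0.0916
```

Call:
jog_arm --deltas '[0.59,-1,0.04,0,0,0,0.59,-1,0.04,0,0,0,0.59,-1,0.04,0,0,0]'

```text
time: 0.85
tool_pos: [0.3951, 0.1755, 0.2497]
tool_rot: [-3.141, 0.0, 2.714]
contact_force: [0.3, 0.4, 0.6]
opening: 0.092
```

Call:
jog_arm --deltas '[0.59,-1,0.04,0,0,0,0.59,-1,0.04,0,0,0,0.59,-1,0.04,0,0,0]'

```text
time: 1.1
tool_pos: [0.4542, 0.0753, 0.2537]
tool_rot: [-3.141, 0.0, 2.714]
contact_force: [0.1, 0.3, -0.0]
opening: 0.0916
```

Call:
jog_arm --deltas '[0.59,-1,0.04,0,0,0.15,0.59,-1,0.04,0,0,0.15,0.59,-1,0.04,0,0,0.15]'

```text
time: 1.35
tool_pos: [0.5128, -0.024, 0.2575]
tool_rot: [3.141, -0.0, 2.956]
contact_force: [0.4, 1.4, 0.2]
opening: 0.0919
```

Call:
jog_arm --deltas '[0,-0.4,0,0,0,0,0,-0.4,0,0,0,0,0,-0.4,0,0,0,0]'

```text
time: 1.6
tool_pos: [0.512, -0.0638, 0.257]
tool_rot: [3.141, -0.002, 2.946]
contact_force: [-1.0, 0.0, -0.8]
opening: 0.092
```

Run:
```python
from h import *
import pickle
o=robot.observe(); p=robot.camera_params('wrist'); im=robot.read_camera('wrist')
pickle.dump((p,im),open('w1.pkl','wb')); print(o['tool_pos'],o['tool_rot'],o['time'])
save(cv2.resize(im,(800,600),interpolation=cv2.INTER_CUBIC),'w1.png')
```

```text
[ 0.51204219 -0.06383431  0.25698181] [ 3.14123963e+00 -1.64525443e-03  2.94633207e+00] 1.6
```

View pics/w1.png

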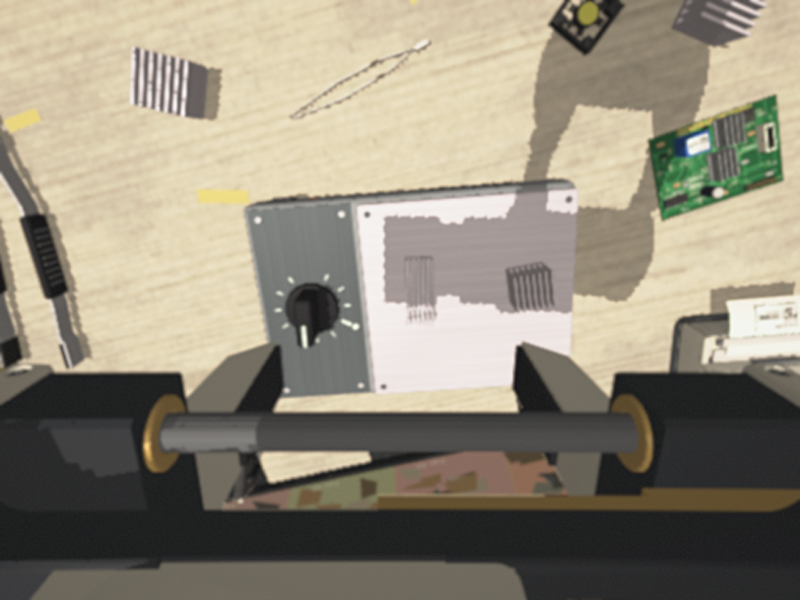

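Run:
```python
from h import *
import pickle
p,im=pickle.load(open('w1.pkl','rb'))
a=cv2.resize(im[165:250,155:250],(380,340),interpolation=cv2.INTER_CUBIC) 
b=cv2.resize(im[150:235,250:375],(500,340),interpolation=cv2.INTER_CUBIC)[:, :420]
save(np.hstack([a,b]),'w1c.png')
s=1.5625
for n,u,v,z in [('fl',577,186,.046),('fr',248,208,.046),('dialdisc',312,308,.054),('ptr',304,337,.086),('sb',349,324,.046)]: print(n,at(p,u/s,v/s,z).round(4))
```

```text
fl [0.4873 0.0857 0.046 ]
fr [ 0.4535 -0.1749  0.046 ]
dialdisc [ 0.5439 -0.1438  0.054 ]
ptr [ 0.5559 -0.1473  0.086 ]
sb [ 0.5673 -0.118   0.046 ]
```

View pics/w1c.png

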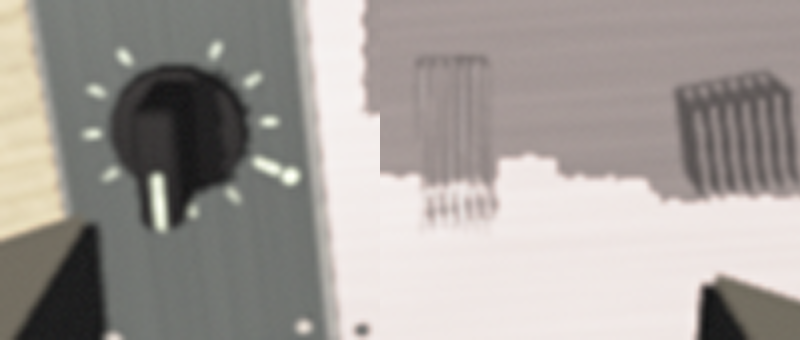

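```bash
cat > m.py <<'E'
from h import *
import pickle
from scipy.optimize import least_squares
p,im=pickle.load(open('w1.pkl','rb'))
t=[(217,50),(252,80),(268,122),(265,165),(232,195),(110,175),(92,134),(96,91),(124,56)]
P=np.array([at(p,155+a/4,165+b/4,.0465)[:2] for a,b in t])
f=least_squares(lambda q:np.hypot(*(P-q[:2]).T)-q[2],[.544,-.144,.032]); c=f.x
print('axis',c.round(4),'res',f.fun.round(4))
ang=np.arctan2(P[:,1]-c[1],P[:,0]-c[0]); print('tick deg',np.degrees(ang).round(1))
for q in [(155,175),(163,232),(156,165)]: print(at(p,155+q[0]/4,165+q[1]/4,.086).round(4))
a1,a2=[at(p,155+q[0]/4,165+q[1]/4,.086) for q in[(155,175),(163,232)]]
print('ptr deg',np.degrees(np.arctan2(*(a2-a1)[1::-1])),'from axis',np.degrees(np.arctan2(a2[1]-c[1],a2[0]-c[0])))
# square sink: top face corners in crop
top=[(688,106),(793,94),(797,190),(697,196)]
T=np.array([at(p,250+(a-380)/4,150+b/4,.082)[:2] for a,b in top]); print('sink top',T.round(4),'c',T.mean(0).round(4),'edges',np.hypot(*(T-np.roll(T,-1,0)).T).round(4))
bs=[(675,90),(770,71)]
B=[at(p,250+(a-380)/4,150+b/4,.054) for a,b in bs]; print('base near edge',np.array(B).round(4))
lt=[(417,60),(489,60),(497,215),(428,222)]
L=np.array([at(p,250+(a-380)/4,150+b/4,.066)[:2] for a,b in lt]); print('long',L.round(4),L.mean(0))
E
python3 m.py
```

```text
axis [ 0.5461 -0.1453  0.0302] res [ 0.0002 -0.0003 -0.0005  0.001  -0.0005  0.0002 -0.0002 -0.      0.0001]
tick deg [ 142.1  112.9   82.5   52.8   22.2  -66.4  -96.5 -126.4 -156.9]
[ 0.5468 -0.1459  0.086 ]
[ 0.5657 -0.1484  0.086 ]
[ 0.5437 -0.1448  0.086 ]
ptr deg -7.433339883450614 from axis -8.91953728891476
sink top [[0.5387 0.0187]
 [0.5411 0.0495]
 [0.5716 0.048 ]
 [0.5677 0.0181]] c [0.5548 0.0336] edges [0.0309 0.0306 0.0302 0.0289]
base near edge [[0.542  0.021  0.054 ]
 [0.5416 0.0514 0.054 ]]
long [[ 0.5133 -0.058 ]
 [ 0.5176 -0.0363]
 [ 0.5686 -0.0424]
 [ 0.5667 -0.0646]] [ 0.54158084 -0.05034353]
```

Dial axis is at (0.546, −0.145) and the pointer is at about −8° in world, which puts the dial at about 0. The standby mark is at 52.7°, so I need roughly +60.5° counter-clockwise. The square sink is at (0.555, 0.034), yaw about −4°. Approaching the dial with a narrowed gripper.

Call:
jog_arm --deltas '[0.34,-0.81,-0.2,0,0,0.033,0.34,-0.81,-0.2,0,0,0.033,0.34,-0.81,-0.2,0,0,0.033,0.34,-0.81,-0.2,0,0,0.033]' --claw 0.45 --newtons 15

```text
time: 1.98
tool_pos: [0.5464, -0.1433, 0.2364]
tool_rot: [3.141, -0.002, 3.001]
contact_force: [0.2, 0.6, -0.4]
opening: 0.0695
```

Call:
jog_arm --deltas '[0,0,-0.9,0,0,0,0,0,-0.9,0,0,0,0,0,-0.9,0,0,0,0,0,-0.9,0,0,0]'

```text
time: 2.32
tool_pos: [0.5446, -0.1405, 0.146]
tool_rot: [3.14, -0.006, 3.004]
contact_force: [-1.4, -0.3, 0.9]
opening: 0.0442
```

Call:
jog_arm --deltas '[0,0,-0.2,0,0,0,0,0,-0.2,0,0,0,0,0,-0.2,0,0,0]'

```text
time: 2.57
tool_pos: [0.5469, -0.1424, 0.1297]
tool_rot: [-3.142, 0.001, 3.003]
contact_force: [-0.0, 0.5, 0.9]
opening: 0.0415
```

Run:
```python
from h import *
import pickle
o=robot.observe(); p=robot.camera_params('wrist'); im=robot.read_camera('wrist')
pickle.dump((p,im),open('w2.pkl','wb')); print(o['tool_pos'],o['tool_rot'],o['opening'],proj(p,[.546,-.145,.086]),proj(p,[.5657,-.1484,.086]))
for X in ([.546,-.145,.086],[.5657,-.1484,.086]): cv2.circle(im,tuple(int(round(v)) for v in proj(p,X)),2,(255,0,0),1)
save(im,'w2.png')
```

```text
[ 0.54691074 -0.14239347  0.12966867] [-3.14150507e+00  1.38433174e-03  3.00322612e+00] 0.04147789004211416 [250.67151039 212.10233037] [249.89907386 236.47655491]
```

View pics/w2.png

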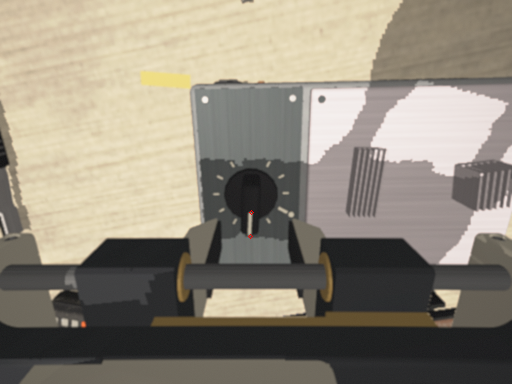

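The dial bar is centred between the fingers at about (250,212), and its line matches the projected points. Descending, gripping and turning.

Call:
jog_arm --deltas '[0,-0.02,-0.57,0,0,0,0,-0.02,-0.57,0,0,0,0,-0.02,-0.57,0,0,0,0,-0.02,-0.57,0,0,0]'

```text
time: 2.95
tool_pos: [0.5469, -0.1451, 0.072]
tool_rot: [-3.142, 0.001, 3.002]
contact_force: [0.3, 0.2, 0.4]
opening: 0.041
```

Call:
jog_arm --deltas '[0,0,0,0,0,0,0,0,0,0,0,0,0,0,0,0,0,0,0,0,0,0,0,0]' --claw 0

```text
time: 3.28
tool_pos: [0.5469, -0.1453, 0.0719]
tool_rot: [-3.141, 0.002, 3.002]
contact_force: [-0.1, 0.2, -0.2]
opening: 0.0188
```

Call:
jog_arm --deltas '[0,0,0,0,0,0,0,0,0,0,0,0]'

```text
time: 3.45
tool_pos: [0.5469, -0.1457, 0.0716]
tool_rot: [-3.141, 0.002, 3.002]
contact_force: [0.6, -1.8, 5.5]
opening: 0.014
```

Call:
jog_arm --deltas '[0,0,0,0,0,0.35,0,0,0,0,0,0.35,0,0,0,0,0,0.35,0,0,0,0,0,0.35,0,0,0,0,0,0.35]'

```text
time: 3.87
tool_pos: [0.5467, -0.1447, 0.0716]
tool_rot: [-3.142, 0.001, -2.725]
contact_force: [-1.0, 1.9, 5.9]
opening: 0.0137
```

Call:
jog_arm --deltas '[0,0,0,0,0,0.325,0,0,0,0,0,0.325,0,0,0,0,0,0.325,0,0,0,0,0,0.325,0,0,0,0,0,0.325]'

```text
time: 4.28
tool_pos: [0.5462, -0.1441, 0.0716]
tool_rot: [3.141, 0.001, -2.214]
contact_force: [-1.6, 3.6, 8.0]
opening: 0.0141
```

Call:
jog_arm --deltas '[0,0,0,0,0,0,0,0,0,0,0,0]'

```text
time: 4.45
tool_pos: [0.5462, -0.1441, 0.0716]
tool_rot: [3.141, 0.001, -2.221]
contact_force: [-2.5, 3.8, 9.1]
opening: 0.0138
```

Call:
jog_arm --deltas '[0,0,0,0,0,0,0,0,0,0,0,0,0,0,0,0,0,0,0,0,0,0,0,0]' --claw 0.45

```text
time: 4.78
tool_pos: [0.5462, -0.1451, 0.0705]
tool_rot: [3.141, -0.0, -2.221]
contact_force: [0.6, 0.2, 0.3]
opening: 0.0358
```

Call:
jog_arm --deltas '[0,0,1,0,0,0,0,0,1,0,0,0,0,0,1,0,0,0,0,0,1,0,0,0]'

```text
time: 5.12
tool_pos: [0.5487, -0.1461, 0.1755]
tool_rot: [-3.133, 0.002, -2.221]
contact_force: [0.8, -1.6, 0.7]
opening: 0.0413
```

Call:
jog_arm --deltas '[-0.5,-1,0.5,0,0,-0.35,-0.5,-1,0.5,0,0,-0.35,-0.5,-1,0.5,0,0,-0.35,-0.5,-1,0.5,0,0,-0.35,-0.5,-1,0.5,0,0,-0.35]' --claw 1

```text
time: 5.53
tool_pos: [0.4954, -0.2472, 0.2206]
tool_rot: [-3.141, 0.0, -2.781]
contact_force: [0.1, 0.2, -0.6]
opening: 0.0697
```

Call:
jog_arm --deltas '[-0.3,-0.8,0,0,0,-0.34,-0.3,-0.8,0,0,0,-0.34,-0.3,-0.8,0,0,0,-0.34,-0.3,-0.8,0,0,0,-0.34,-0.3,-0.8,0,0,0,-0.34]'

```text
time: 5.95
tool_pos: [0.4654, -0.3257, 0.2191]
tool_rot: [3.14, -0.002, 2.97]
contact_force: [-0.3, -0.7, -0.3]
opening: 0.0918
```

Call:
jog_arm --deltas '[0,0,0,0,0,0,0,0,0,0,0,0]'

```text
time: 6.12
tool_pos: [0.466, -0.3249, 0.2197]
tool_rot: [3.141, -0.001, 2.98]
contact_force: [0.1, -0.2, -0.9]
opening: 0.0921
```

Run:
```python
from h import *
import pickle
o=robot.observe(); p=robot.camera_params('wrist'); im=robot.read_camera('wrist')
pickle.dump((p,im),open('w3.pkl','wb')); print(o['tool_pos'],o['tool_rot'],o['opening'],o['qpos'])
save(cv2.resize(im,(800,600),interpolation=cv2.INTER_CUBIC),'w3.png')
```

```text
[ 0.46597357 -0.32492344  0.21968016] [ 3.14054817e+00 -1.47694940e-03  2.98006272e+00] 0.09209114674384061 [-7.43843056e-01  4.36110629e-01  1.42998201e+00  6.27726428e-05
  1.27730798e+00 -2.15312689e+00]
```

View pics/w3.png

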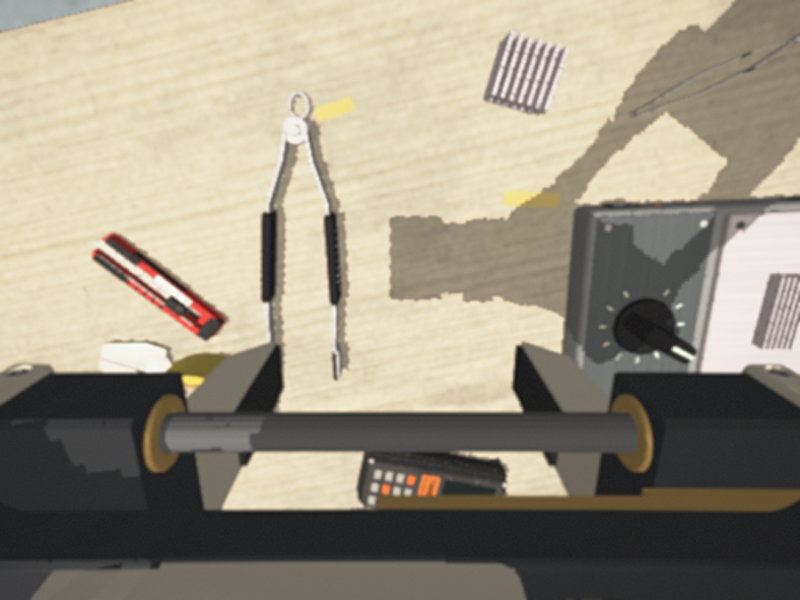

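Dial line points at the standby dot. Tongs: rivet (295,130), sleeves around (268,257) and (334,258).

Run:
```python
from h import *
import pickle
p,im=pickle.load(open('w3.pkl','rb')); s=1.5625
a=lambda u,v,z:at(p,u/s,v/s,z)[:2]
riv=a(295,130,.024); R=[a(270,213,.024),a(268,301,.024)]; L=[a(330,214,.024),a(336,303,.024)]
mid=(np.mean(R,0)+np.mean(L,0))/2
print('riv',riv,'R',np.round(R,4),'L',np.round(L,4),'mid',mid,'dist',np.linalg.norm(mid-riv),'sep',np.linalg.norm(np.mean(R,0)-np.mean(L,0)))
d=mid-riv; print('yaw',np.degrees(np.arctan2(d[1],d[0])))
rd=np.subtract(R[1],R[0]);ld=np.subtract(L[1],L[0]); print([np.degrees(np.arctan2(x[1],x[0])) for x in(rd,ld)],np.linalg.norm(rd),np.linalg.norm(ld))
```

```text
riv [ 0.36075102 -0.38351905] R [[ 0.4165 -0.4165]
 [ 0.4864 -0.436 ]] L [[ 0.4246 -0.371 ]
 [ 0.4971 -0.3812]] mid [ 0.45613637 -0.40119474] dist 0.09700925026744533 sep 0.05107501969933893
yaw -10.498294216904348
[np.float64(-15.583060875405671), np.float64(-8.036867554679768)] 0.07255879018478908 0.07317571026035688
```

Call:
jog_arm --deltas '[-0.08,-0.76,-0.5,0,0,-0.022,-0.08,-0.76,-0.5,0,0,-0.022,-0.08,-0.76,-0.5,0,0,-0.022,-0.08,-0.76,-0.5,0,0,-0.022]' --claw 0.85

```text
time: 6.5
tool_pos: [0.457, -0.402, 0.168]
tool_rot: [3.139, -0.004, 2.943]
contact_force: [0.6, 0.5, 0.3]
opening: 0.0781
```

Call:
jog_arm --deltas '[0,0,-1,0,0,0,0,0,-1,0,0,0,0,0,-1,0,0,0,0,0,-1,0,0,0]'

```text
time: 6.83
tool_pos: [0.4569, -0.3977, 0.067]
tool_rot: [3.136, -0.006, 2.946]
contact_force: [-0.7, 0.3, 0.4]
opening: 0.0781
```

Call:
jog_arm --deltas '[0,0,-0.1,0,0,0,0,0,-0.1,0,0,0,0,0,-0.1,0,0,0]'

```text
time: 7.08
tool_pos: [0.4592, -0.4013, 0.0623]
tool_rot: [-3.14, 0.002, 2.945]
contact_force: [-0.6, 0.5, -0.1]
opening: 0.0781
```

Run:
```python
from h import *
import pickle
o=robot.observe(); p=robot.camera_params('wrist'); im=robot.read_camera('wrist')
pickle.dump((p,im),open('w4.pkl','wb')); print(o['tool_pos'],o['tool_rot'],o['opening'])
save(im,'w4.png')
```

```text
[ 0.45918539 -0.40132857  0.06234217] [-3.14021881e+00  2.07479959e-03  2.94485209e+00] 0.07806810444002464
```

View pics/w4.png

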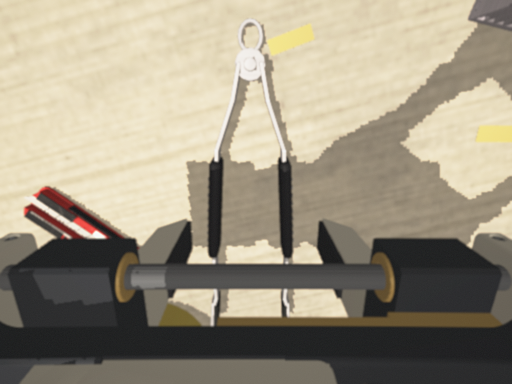

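Run:
```python
from h import *
import pickle
p,im=pickle.load(open('w4.pkl','rb'))
for u,v in [(250,63),(216,158),(213,254),(285,158),(287,254)]: print(at(p,u,v,.024).round(4))
```

```text
[ 0.3598 -0.3843  0.024 ]
[ 0.4128 -0.4183  0.024 ]
[ 0.4838 -0.4379  0.024 ]
[ 0.4217 -0.373   0.024 ]
[ 0.4946 -0.3834  0.024 ]
```

Call:
jog_arm --deltas '[-0.03,-0.02,-0.48,0,0,0,-0.03,-0.02,-0.48,0,0,0,-0.03,-0.02,-0.48,0,0,0,-0.03,-0.02,-0.48,0,0,0]'

```text
time: 7.47
tool_pos: [0.4554, -0.4032, 0.0136]
tool_rot: [3.141, 0.0, 2.944]
contact_force: [0.7, 0.3, -0.2]
opening: 0.0783
```

Call:
jog_arm --deltas '[0,0,0,0,0,0,0,0,0,0,0,0,0,0,0,0,0,0,0,0,0,0,0,0,0,0,0,0,0,0]' --claw 0.62 --newtons 30

```text
time: 7.88
tool_pos: [0.4556, -0.4035, 0.0134]
tool_rot: [-3.141, 0.001, 2.944]
contact_force: [0.1, -0.8, 4.3]
opening: 0.0575
```

Call:
jog_arm --deltas '[0,0,0,0,0,0,0,0,0,0,0,0,0,0,0,0,0,0]'

```text
time: 8.13
tool_pos: [0.4556, -0.4035, 0.0134]
tool_rot: [-3.141, 0.001, 2.944]
contact_force: [0.2, -0.3, 5.9]
opening: 0.0571
```

Tongs are gripped with the sleeves at 57 mm and the jaws still about 45 mm apart. Lifting and carrying them.

Call:
jog_arm --deltas '[0,0,0.2,0,0,0,0,0,0.4,0,0,0,0,0,0.7,0,0,0,0,0,1,0,0,0,0,0,1,0,0,0]'

```text
time: 8.55
tool_pos: [0.4572, -0.405, 0.1183]
tool_rot: [-3.136, 0.007, 2.944]
contact_force: [1.5, -1.0, -0.3]
opening: 0.0568
```

Call:
jog_arm --deltas '[0,0,0.1,0,0,0,0,0.1,0.2,0,0,0,0,0.3,0.4,0,0,0,0,0.5,0.4,0,0,0,0,0.7,0.4,0,0,0]'

```text
time: 8.97
tool_pos: [0.4551, -0.3316, 0.153]
tool_rot: [3.141, -0.0, 2.944]
contact_force: [0.4, 0.6, -1.2]
opening: 0.0569
```

Call:
jog_arm --deltas '[0,0.2,0,0,0,0,0,0.4,0,0,0,0,0,0.6,0,0,0,0,0,0.8,0,0,0,0,0,1,0,0,0,0]'

```text
time: 9.38
tool_pos: [0.4544, -0.2309, 0.1519]
tool_rot: [3.14, -0.003, 2.944]
contact_force: [0.2, 0.4, -1.2]
opening: 0.0569
```

Call:
jog_arm --deltas '[0,0.2,0,0,0,0,0,0.4,0,0,0,0,0,0.6,0,0,0,0,0,0.8,0,0,0,0,0,1,0,0,0,0]'

```text
time: 9.8
tool_pos: [0.4541, -0.1311, 0.152]
tool_rot: [3.141, -0.003, 2.944]
contact_force: [0.8, 0.1, -1.4]
opening: 0.0571
```

Call:
jog_arm --deltas '[0,0.2,0,0,0,0.02,0,0.4,0,0,0,0.04,0,0.6,0,0,0,0.06,0,0.8,0,0,0,0.08,0,1,0,0,0,0.08]'

```text
time: 10.22
tool_pos: [0.454, -0.0314, 0.152]
tool_rot: [3.141, -0.003, 3.072]
contact_force: [-0.2, -0.0, -0.4]
opening: 0.0568
```

Call:
jog_arm --deltas '[0.01,0.2,0,0,0,0,0.02,0.4,0,0,0,0,0.03,0.6,0,0,0,0,0.03,0.7,0,0,0,0,0.03,0.75,0,0,0,0]'

```text
time: 10.63
tool_pos: [0.4573, 0.0434, 0.1522]
tool_rot: [3.141, -0.002, 3.072]
contact_force: [0.0, -0.5, -0.1]
opening: 0.057
```

Call:
jog_arm --deltas '[0,0,0,0,0,0,0,0,0,0,0,0,0,0,0,0,0,0]'

```text
time: 10.88
tool_pos: [0.4582, 0.0412, 0.1526]
tool_rot: [-3.141, -0.0, 3.069]
contact_force: [0.4, -0.4, -0.8]
opening: 0.0568
```

Run:
```python
from h import *
import pickle
o=robot.observe(); print(o['tool_pos'],o['tool_rot'],o['opening'],o['contact_force'])
D={}
for n in('top','scene','wrist'): D[n]=(robot.camera_params(n),robot.read_camera(n))
pickle.dump(D,open('w5.pkl','wb'))
C=[]
for n in('top','scene'):
    p,im=D[n]; c=proj(p,[.54,.03,.1]).astype(int); r=(40,60) if n=='top' else (45,67)
    k=im[c[1]-r[0]:c[1]+r[0],c[0]-r[1]:c[0]+r[1]]; print(n,c-np.array(r)[::-1],400/(2*r[1])); C.append(cv2.resize(k,(400,int(400*r[0]/r[1])),interpolation=cv2.INTER_CUBIC)[:266])
save(np.hstack(C),'w5.png')
```

```text
[0.45821617 0.04121751 0.15262377] [-3.14145130e+00 -3.42288129e-04  3.06910438e+00] 0.05678926281139121 [ 0.44957828 -0.38989087 -0.79126289]
top [146 132] 3.3333333333333335
scene [161 110] 2.985074626865672
```

View pics/w5.png

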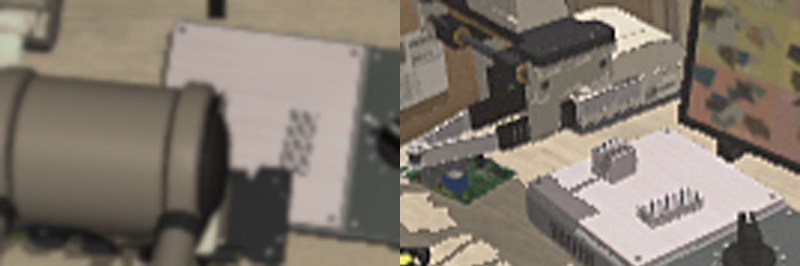

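```bash
cat > ov.py <<'E'
from h import *
import pickle
D=pickle.load(open('w5.pkl','rb'))
def dot(im,p,X,col):
    q=proj(p,X); cv2.circle(im,tuple(int(round(8*v)) for v in q),8,col,-1,shift=3); return q.round(1)
psi=3.069-np.pi; d=np.array([np.cos(psi),np.sin(psi),0]); n=np.array([-d[1],d[0],0]); o=np.array([.4582,.0412,.139])+.002*d
p,im=D['scene']; im=cv2.resize(im,None,fx=4,fy=4,interpolation=cv2.INTER_CUBIC); q=dict(p)
for k in('fx','fy','cx','cy'): q[k]=p[k]*4
for s in(-1,1):
    for l in(.081,.107):
        for h in(.002,.022): print('jaw',dot(im,q,o+d*l+n*s*.0225+[0,0,h],(255,0,0)))
print('riv',dot(im,q,o-.1*d+[0,0,.024],(0,0,255)))
a=np.radians(-4)
for z in(.054,.082):
    for i,j in((1,1),(1,-1),(-1,1),(-1,-1)):
        X=np.array([.555+.015*(i*np.cos(a)-j*np.sin(a)),.034+.015*(i*np.sin(a)+j*np.cos(a)),z]); print('sink',dot(im,q,X,(0,255,0)))
c=proj(q,[.54,.03,.1]).astype(int); A=im[c[1]-230:c[1]+190,c[0]-225:c[0]+225]; print(c-[225,230])
p,w=D['wrist']; w=w.copy(); print('riv pred',dot(w,p,o-.1*d+[0,0,.024],(0,0,255)))
B=cv2.resize(w[0:240,150:350],(350,420),interpolation=cv2.INTER_CUBIC)
save(np.hstack([A,B]),'ov1.png')
E
python3 ov.py
```

```text
jaw [927.4 577.3]
jaw [925.8 549.7]
jaw [958.1 564.9]
jaw [956.9 537.6]
jaw [886.5 554.1]
jaw [884.4 527. ]
jaw [916.8 542.4]
jaw [915.2 515.5]
riv [660.7 628. ]
sink [933.3 654.2]
sink [959.6 670.3]
sink [900.3 668.9]
sink [926.3 685.5]
sink [931.4 620.2]
sink [958.1 636. ]
sink [897.8 634.6]
sink [924.2 650.9]
[689 392]
riv pred [254.3  58.7]
```

View pics/ov1.png

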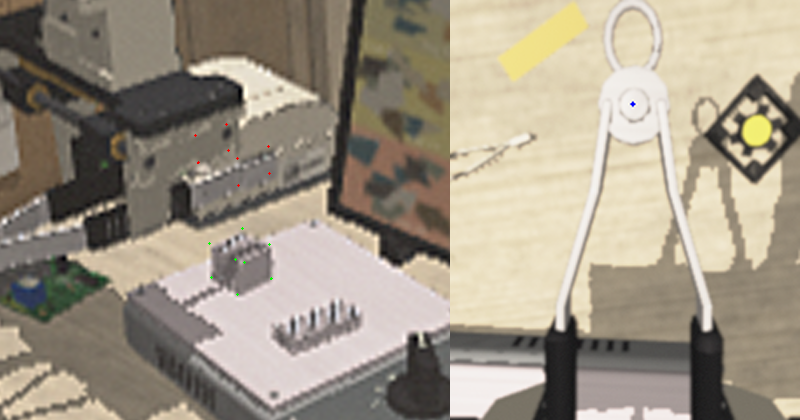

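The predicted rivet position lands exactly on the rivet in the wrist view, and the predicted sink corners match in the scene view. The jaw centre will be at (0.554, 0.034) over the sink. Descending.

Call:
jog_arm --deltas '[0,0,-0.15,0,0,0,0,0,-0.3,0,0,0,0,0,-0.45,0,0,0,0,0,-0.6,0,0,0,0,0,-0.6,0,0,0]'

```text
time: 11.45
tool_pos: [0.4567, 0.0415, 0.0906]
tool_rot: [3.142, -0.005, 3.069]
contact_force: [-0.8, -0.7, -2.1]
opening: 0.0572
```

Call:
jog_arm --deltas '[0,0,-0.1,0,0,0,0,0,-0.2,0,0,0,0,0,-0.2,0,0,0,0,0,-0.2,0,0,0]'

```text
time: 11.78
tool_pos: [0.4584, 0.0417, 0.0731]
tool_rot: [3.142, -0.0, 3.069]
contact_force: [-0.5, -0.0, -0.6]
opening: 0.057
```

Call:
jog_arm --deltas '[0,0,0,0,0,0,0,0,0,0,0,0,0,0,0,0,0,0,0,0,0,0,0,0,0,0,0,0,0,0]' --claw 0.45 --newtons 35

```text
time: 12.2
tool_pos: [0.4588, 0.0418, 0.0732]
tool_rot: [3.142, 0.001, 3.07]
contact_force: [-0.3, -0.6, 0.8]
opening: 0.0488
```

Call:
jog_arm --deltas '[0,0,0,0,0,0,0,0,0,0,0,0,0,0,0,0,0,0,0,0,0,0,0,0]'

```text
time: 12.53
tool_pos: [0.4587, 0.0419, 0.073]
tool_rot: [3.142, 0.001, 3.07]
contact_force: [0.8, -0.4, 3.2]
opening: 0.0489
```

Run:
```python
from h import *
import pickle
o=robot.observe(); print(o['tool_pos'],o['opening'],o['contact_force'],o['torque'])
p=robot.camera_params('scene'); im=robot.read_camera('scene')
c=proj(p,[.54,.03,.08]).astype(int)
save(cv2.resize(im[c[1]-50:c[1]+50,c[0]-65:c[0]+65],(780,600),interpolation=cv2.INTER_CUBIC),'w6.png')
```

```text
[0.45872794 0.04187234 0.07299024] 0.04888301662431897 [ 0.78722862 -0.38271223  3.17683551] [-0.18706514 -0.37008657 -0.07058076]
```

View pics/w6.png

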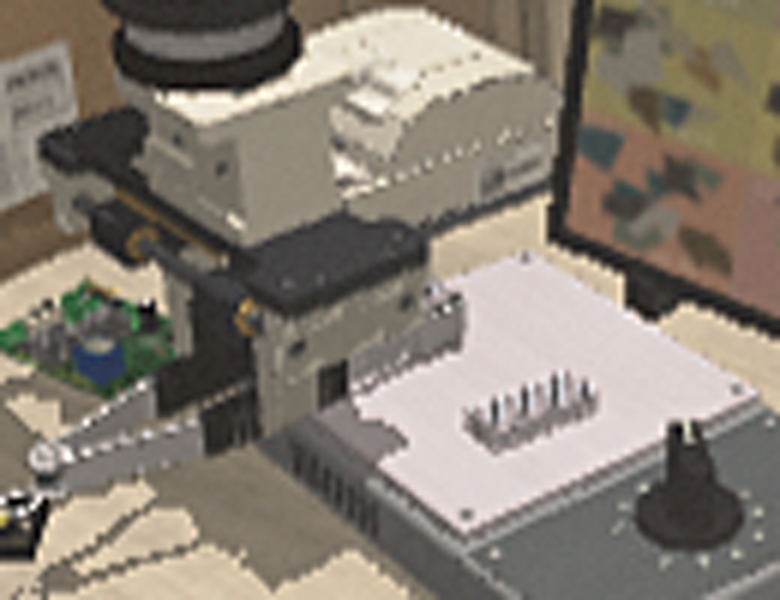

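The opening stopped at 48.9 mm, which means the jaws are 30 mm apart on the sink, and its fins show behind the right jaw. Lifting gently.

Call:
jog_arm --deltas '[0,0,0.05,0,0,0,0,0,0.15,0,0,0,0,0,0.25,0,0,0,0,0,0.35,0,0,0,0,0,0.4,0,0,0]'

```text
time: 13.0
tool_pos: [0.458, 0.0421, 0.1135]
tool_rot: [3.141, -0.001, 3.07]
contact_force: [-0.0, 0.3, -2.0]
opening: 0.0488
```

Call:
jog_arm --deltas '[0,0,0.15,0,0,0,0,0,0.3,0,0,0,0,0,0.45,0,0,0,0,0,0.55,0,0,0,0,0,0.6,0,0,0]'

```text
time: 13.42
tool_pos: [0.4583, 0.042, 0.1737]
tool_rot: [3.141, 0.001, 3.07]
contact_force: [1.1, -0.0, -1.8]
opening: 0.0485
```

Call:
jog_arm --deltas '[0,0,0,0,0,0,0,0,0,0,0,0,0,0,0,0,0,0,0,0,0,0,0,0,0,0,0,0,0,0]'

```text
time: 13.83
tool_pos: [0.458, 0.0419, 0.1721]
tool_rot: [3.142, -0.001, 3.07]
contact_force: [-0.7, 0.0, -1.1]
opening: 0.0487
```

Run:
```python
from h import *
o=robot.observe(); print(o['time'],o['tool_pos'],o['tool_rot'],o['opening'],o['contact_force'],o['torque'])
p=robot.camera_params('scene'); im=robot.read_camera('scene')
c=proj(p,[.54,.0,.12]).astype(int)
save(cv2.resize(im[c[1]-55:c[1]+55,c[0]-70:c[0]+70],(763,600),interpolation=cv2.INTER_CUBIC),'w7.png')
```

```text
13.8333 [0.45796474 0.04194879 0.17208643] [ 3.14150294e+00 -1.40045440e-03  3.06977349e+00] 0.04865623669514953 [-0.65561508  0.01250473 -1.13367448] [0.00257876 0.03850764 0.00890199]
```

View pics/w7.png

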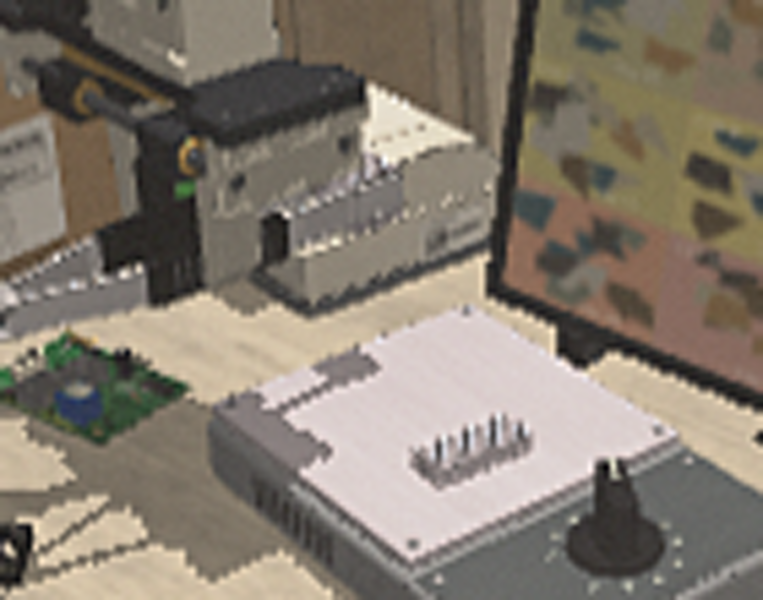

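The plate now holds only the long sink, and the square one shows between the jaws near (375,165). Opening is steady at 48.7 mm, so I'm handing in.

```bash
python3 -c "
from h import *
print(robot.hand_in())"
```

```text
the job is handed in; nothing more can be done
None
```

I turned the dial to the standby mark and let go of it. I then took the tongs by their sleeves, closed the jaws on the small square heat sink and lifted it. I handed the job in at about 14 s with the sink still held about 10 cm above the heating plate.

My last checks:
- **Dial:** the gripper finished its turn at 52.7° in the world frame, against 52.8° measured for the standby mark. The next wrist picture showed the pointer on the dot.
- **Tongs and sink:** the sleeves stayed steady at 48.7 mm, which corresponds to the jaws 30 mm apart on the sink. The arm was still.
- **Surroundings:** in the last picture the long heat sink looks to be in its place and the square one is off the plate. The board looks untouched, and I saw no sign that the fan or tweezers had been disturbed.

Two things rest on indirect evidence. The square sink is mostly hidden behind the right jaw in the last picture. I inferred that it is level, and its exact height, from the tool being level and the 99 mm lift rather than measuring them directly. No check failed.

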